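# Uncover the sample and prove the reader's interlock switch

## Robot

A 6-joint arm with a two-finger parallel gripper is mounted at the origin on a cart in front of the work surface, level with it; the furniture and walls round the work are solid. World frame = base frame: x ahead of the robot, y to its left, z up, the work surface at z = 0. Lengths are in m, angles in rad, forces in N, time in s.
With the tool pointing down it reaches from about 0.25 to 0.775 m from the base axis. Payload 4 kg.
Tool frame: the origin (TCP) lies at the very end of the fingers, on their centre line; the grasp point (between the pads) lies 19 mm behind it; x points along the fingers, y is the direction in which the jaws open and shut, and the axes are right-handed (so a half turn about x gives the same grasp; the last joint's range is limited). The gripper opens to 94 mm and grips with 3 to 60 N. Pads are 16 mm wide; open, the fingers measure 119 mm over their backs; the gripper's body (75 mm by 177 mm) begins 78 mm behind the grasp point.
Start: joints at [1.074, 0.087, 1.371, -0, 1.684, -0.103], TCP at [0.211, 0.508, 0.206] pointing down, gripper open.
Joint ranges: [-3.1, 3.1], [-0.76, 2.03], [0.27, 2.55], [-1.08, 4.22], [0.17, 2.65], [-2.57, 2.57]. Speed limits (rad/s): [2.79, 2.79, 3.14, 3.14, 3.14, 3.14].

## Interface

Orientations are given as a unit quaternion [x, y, z, w].
In Python, from bench import ctrl gives the robot as it stands.
- The arm moves only by the shell command python3 -m creep 'ROWS'. ROWS is JSON, a list of rows, each a list of 7 numbers: the shift along the tool's x, y, z in m, then the turn, a rotation vector about the tool's x, y, z in degrees, then the finger opening in m, from 0 to 0.094. In form: [[x, y, z, ax, ay, az, grip], ...]. A call has 1 to 20 rows; each row is the pose to reach, as a shift and turn from the pose commanded when the call began, along the tool's axes at that moment; what a row does not reach only later rows make up. A row lasts 1/10 s, in which the tool goes at most 50 mm and 8.59 degrees, less where a joint would pass 70% of its speed; a pose out of reach is approached as far as the arm can. A call with a gripper value outside its range is refused whole. The fingers move at their own pace and stop on an object; the grip force is fixed at half the most. Time passes only in rows, so rows that repeat a pose let the fingers close. It gives the time, the measured TCP pose, the force and the opening at its end, in the units of the state.
- ctrl.get_obs(): the state, without advancing time (a new reading comes with each control period).
- ctrl.camera(name): name is "side" or "top" or "wrist"; returns a dict with "img" (480x640x3 uint8, blue, green, red), "fx", "fy", "cx", "cy" (pixels), "position" and "orientation" of the camera in the world; the wrist camera has in their place "hand_eye" (4x4, takes a point from camera to tool coordinates, whose origin is the TCP and whose axes are the tool frame's). Camera axes: x right, y up, looking along -z (the intrinsics and any distortion apply to the point x, -y, -z); pixel columns grow to the right and rows downward; lengths in m; the calibration is good to about 2 mm. A picture is of the moment at which its call begins: read the wrist's pose just before it. There is no depth.
- ctrl.close_job(): hands the job in, once; it reports no verdict.
The state is a dict: "clock": time; "q": joint angles; "qd": joint speeds; "tau": joint torques, N m; "ee_pos": TCP position; "eef_rot": TCP orientation; "ft_force": force on the tool from outside, world axes, zero at the start; "ft_torque": the same for the moment, N m; "finger_gap": opening from 0.0 (shut) to 1.0 (fully open).
Only numpy, scipy, OpenCV 4.12 (cv2) and the standard library are available. Lean on these libraries where they do the work, as an engineer would, in place of code of your own. Each camera call takes 0.05 s, during which the arm holds its last target. There are 200 camera calls.

## Task

Get the reader ready for a run: pull its sample tray all the way out, lift the steel cap straight off the sample holder without taking the holder out of its recess in the tray, and stand the cap mouth down on the clear bench. With the tray still out, push the roller lever of the interlock switch under the head inwards, away from the reader's front, with a fingertip until it clicks and let it spring back, then push the tray fully home so that it works the switch again. Leave the steel pot and the steel block where they are.

Things in the scene. Friction and masses are not known exactly. Their poses are not given: they have to be found in the camera images.
- reader: Bench-top optical reader, fixed, C-shaped: aluminium base 185 deep (x -65 to +120) x 136 wide, top at z 12, grey column at the rear, white head overhanging the base. Origin on the bench, plumb below the middle of the head's front lower edge; x points into the reader (its front faces -x), y to the left seen from the front, z up. All offsets in these notes are mm in this frame.
- head_edge (a point): Middle of the front lower edge of the reader's white head, at x 0, z 165. The head covers x 0 to +120, y -65 to +65, z 165 to 227; a dark lens barrel (diameter 42) hangs from it to z 142 above x +42, y +26. In front of it (x < 0) all is open above; the space under it is too low for an upright gripper. Axes as the reader's.
- tray (a joint): Sliding sample tray, in m: 0 = home at its stop, grows as it is pulled out along the reader's -x, 0.110 = out at the stop. Plate 155 x 74, y -11 to +63, top at z 28; home it spans x -78 to +77. Slides with about 5 N friction and stays where left. A thin striker on its right side (y -41 to -28, up to z 77) pushes the roller lever to about 0.47 rad in the last 18 mm of the way home.
- pull_tab (a point): Top middle of the tray's upright pull tab, a dark steel plate 10 thick (reader's x) x 34 wide (y) x 34 tall (z 28 to 62 above the bench), at the tray's front edge; home at x -72, y +26. Take it from above across its thickness. Axes as the reader's.
- nest (a point): Middle of the floor of the tray's round recess (diameter 53, 3 deep; floor at z 25), where the holder stands; home at x +42, y +26 under the lens, with the tray out at x -68.
- holder: Inner of the nested pair: loose turned aluminium sample holder, 0.14 kg: foot disc diameter 51 x 10 tall, above it a stem of diameter 40, 60 tall in all, glass disc on top. Origin at the centre of its underside, z up. Stands loosely in the recess. Its foot sticks out 1 mm beyond the cap all round: a grip that reaches down over the foot may take the holder along.
- cap: Outer of the nested pair: loose plain steel cap, an upside-down cup, 0.14 kg, outer diameter 49, bore 45, 52 tall, flat closed top with a knurled band. It sits mouth down on the top of the holder's stem (49 deep in it, 2.5 mm of play all round), its rim 1 mm above the foot. Origin at the centre of its open lower rim, z up; at the start 36 mm above the bench.
- lever (a joint): Roller lever of the interlock limit switch, in rad: 0 = free, leaning to the front; grows as its roller is pushed into the reader (reader's +x). Clicks at 0.38, stop at 0.62 (23 mm of roller travel). Springs back to 0 when let go; pushed at the roller it takes about 0.7 N to start and 1.6 N at the click. Starts pushed in by the tray.
- roller (a point): Centre of the black roller (diameter 18, 9 wide along y) on its 38 long upright arm, right of the tray under the head. Free at x +19, y -37, z 71; at the click it has gone 14 mm to +x at about that height. The arm turns about a line along y at x +30, z 34; its steel strip is at y -45 to -42. Switch housing right of that: x +19 to +53, y -69 to -48, up to z 44.
- pot: Loose bystander: small open steel pot with screws in it, diameter 57, 30 tall. Origin at the centre of its underside.
- block: Loose bystander: ground steel block with two holes, 25 x 50 x 20 tall. Origin at the centre of its underside.

How it is judged:
By the outcome, as a careful person would: the job done as asked, in the order asked, and still so for the second after the job is handed in, with the robot touching nothing.
It also fails if it takes over 64 s, if anything falls off the work surface, if the arm or the gripper's body presses on something with over 40 N, if the wrist force passes 120 N, or if a joint passes its speed limit or range.

## Working session

There is one attempt and no reset: what is moved stays moved. The work goes in short steps, Python scripts to look and compute and a shell command to move; the robot and the scene stay as the last step left them, time stands still between calls to the robot, and variables do not carry over. Pictures are saved under pics/ and viewed, about 8 in all and at most 12, crops included, and the job is handed in when it is done.

```bash
mkdir -p pics; ls; python3 - <<'E'
from bench import ctrl
import cv2,numpy as np
o=ctrl.get_obs();print(o)
for n in("top","side"):
    c=ctrl.camera(n);cv2.imwrite(f"pics/{n}0.png",c["img"]);print({k:v for k,v in c.items() if k!="img"})
E
```

```text
pics
{'clock': 0.0, 'q': array([ 1.07394092e+00,  8.79184372e-02,  1.37223106e+00,  2.20615741e-05,
        1.68357876e+00, -1.03106089e-01]), 'qd': array([ 0.00154289, -0.00073441,  0.0011651 , -0.00090221, -0.00012666,
       -0.000454  ]), 'tau': array([ 4.34051508e-04, -3.40185463e+01, -3.02427900e+01,  7.17499922e-02,
        3.28229112e-02, -1.30099743e-04]), 'ee_pos': array([0.2107521 , 0.50743733, 0.20433592]), 'eef_rot': array([ 0.13759388,  0.69367769, -0.13903196,  0.69321664]), 'ft_force': array([ 0.05170948, -0.31880724,  0.44628735]), 'ft_torque': array([-0.00871545, -0.04516758, -0.00811515]), 'finger_gap': 1.0015163769519477}
{'fx': 461.6112897848494, 'fy': 461.6112897848494, 'cx': 325.98288622018146, 'cy': 241.3509975593983, 'position': array([ 0.34112734, -0.25953488,  0.96597747]), 'orientation': array([ 0.0639246 , -0.05794993, -0.69851421,  0.7103755 ])}
{'fx': 549.9593231542715, 'fy': 549.9593231542715, 'cx': 323.6094784921694, 'cy': 239.80862579036852, 'position': array([0.28002454, 0.43807974, 0.61627566]), 'orientation': array([-0.06758093,  0.46401408,  0.87344874, -0.13119087])}
```

View pics/top0.png

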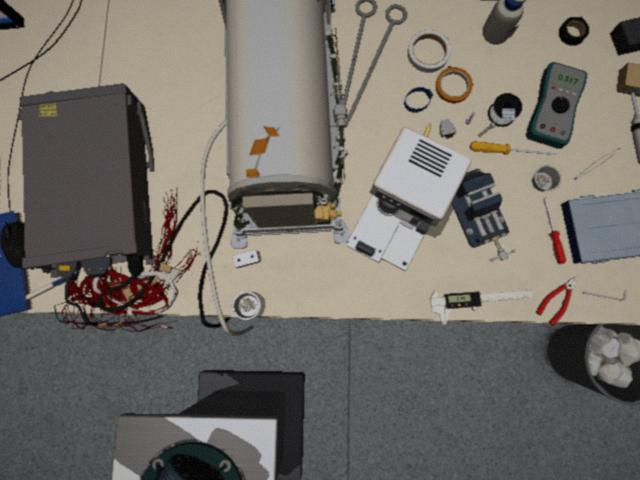

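View pics/side0.png

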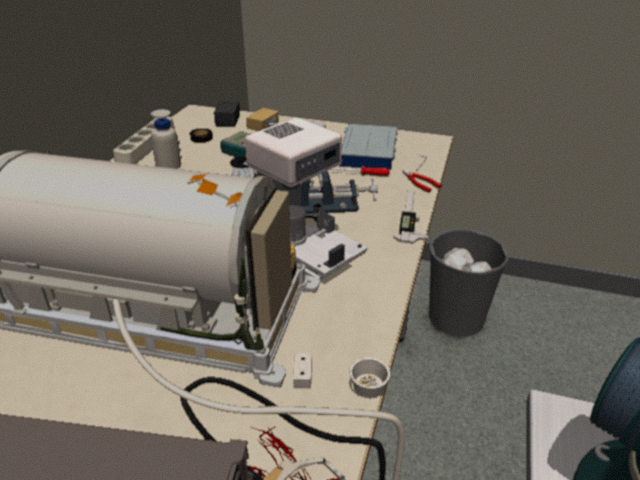

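The top view shows the reader at (415,190), turned, with its tab at (366,246), the pot at (247,305), the block at (246,258), a big cylinder to its left and a vise to its right. Now I'll measure the reader's pose.

```bash
cat > h.py <<'E'
import numpy as np,cv2
from scipy.spatial.transform import Rotation as R
from bench import ctrl
TOP=dict(f=461.6112897848494,c=(325.98288622018146,241.3509975593983),p=np.array([0.34112734,-0.25953488,0.96597747]),R=R.from_quat([0.0639246,-0.05794993,-0.69851421,0.7103755]).as_matrix())
SIDE=dict(f=549.9593231542715,c=(323.6094784921694,239.80862579036852),p=np.array([0.28002454,0.43807974,0.61627566]),R=R.from_quat([-0.06758093,0.46401408,0.87344874,-0.13119087]).as_matrix())
def wristcam():
    o=ctrl.get_obs();c=ctrl.camera("wrist");T=np.eye(4);T[:3,:3]=R.from_quat(o["eef_rot"]).as_matrix();T[:3,3]=o["ee_pos"]
    M=T@np.array(c["hand_eye"]);return dict(f=c["fx"],c=(c["cx"],c["cy"]),p=M[:3,3],R=M[:3,:3]),c["img"]
def onz(C,u,v,z):
    d=C["R"]@np.array([(u-C["c"][0])/C["f"],-(v-C["c"][1])/C["f"],-1.]);return C["p"]+d*(z-C["p"][2])/d[2]
def proj(C,P):
    q=C["R"].T@(np.asarray(P)-C["p"]);return C["c"][0]-C["f"]*q[0]/q[2],C["c"][1]+C["f"]*q[1]/q[2]
def tool(d): # world shift -> tool axes
    return R.from_quat(ctrl.get_obs()["eef_rot"]).inv().apply(d)
E
python3 - <<'E'
from h import *
im=cv2.imread("pics/top0.png")
g=im[120:280,330:490]
m=((g.min(2)>175)*255).astype(np.uint8)
cs,_=cv2.findContours(m,0,2)
for c in cs:
    if cv2.contourArea(c)>300:
        print(cv2.contourArea(c),(cv2.approxPolyDP(c,4,True)[:,0]+[330,120]).tolist(), cv2.minAreaRect(c))
for u,v,z in[(408,128,.227),(470,158,.227),(348,243,.012),(405,268,.012),(366,246,.062),(247,305,.03),(246,258,.02),(278,195,.0),(232,195,0),(333,195,0)]: print((u,v),onz(TOP,u,v,z).round(3))
cv2.imwrite("pics/crops.png",np.hstack([cv2.resize(g,None,fx=3,fy=3,interpolation=2),cv2.resize(cv2.imread("pics/side0.png")[160:320,240:345],(315,480),interpolation=2)]))
E
```

```text
2218.0 [[373, 196], [347, 244], [353, 247], [363, 240], [377, 249], [372, 257], [377, 260], [398, 224], [383, 257], [405, 268], [400, 263], [408, 263], [421, 235], [393, 216], [380, 214]] ((57.371559143066406, 114.73854064941406), (63.52937316894531, 54.58920669555664), 28.300756454467773)
4531.0 [[405, 129], [376, 183], [440, 216], [468, 159]] ((92.25611877441406, 51.49801254272461), (73.76962280273438, 64.7165756225586), 27.030860900878906)
(408, 128) [ 0.667 -0.388  0.227]
(470, 158) [ 0.615 -0.491  0.227]
(348, 243) [ 0.505 -0.296  0.012]
(405, 268) [ 0.454 -0.415  0.012]
(366, 246) [ 0.491 -0.33   0.062]
(247, 305) [ 0.372 -0.094  0.03 ]
(246, 258) [ 0.468 -0.085  0.02 ]
(278, 195) [ 0.61  -0.144  0.   ]
(232, 195) [ 0.608 -0.045  0.   ]
(333, 195) [ 0.611 -0.263  0.   ]
```

View pics/crops.png

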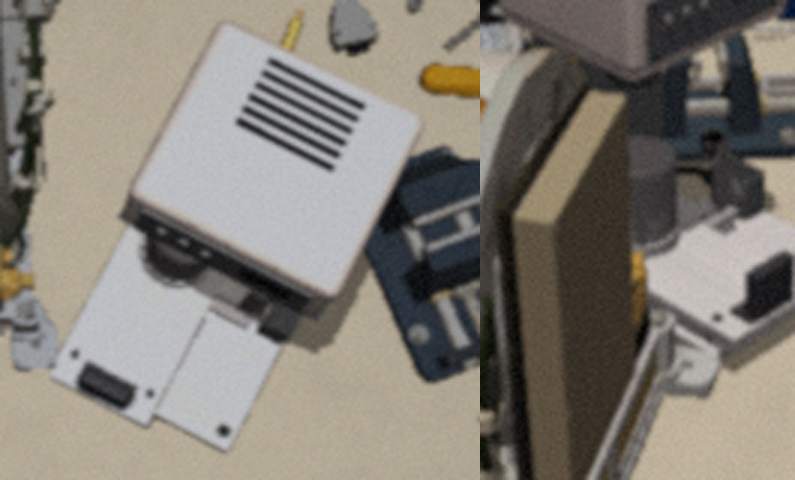

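The crop shows the head top corners at (373,185), (441,219), (471,160) and (406,127), the tray front at (347,246)-(380,263), and the tab top around (365,248). I'll solve for (x, y, yaw).

```bash
python3 - <<'E'
from h import *
from scipy.optimize import least_squares
L=[((373.5,185),(0,65,227)),((440.7,218.5),(0,-65,227)),((406,127.5),(120,65,227)),((470.5,159.5),(120,-65,227)),((347.3,246),(-78,63,28)),((380,262.7),(-78,-11,28)),((406,270.5),(-65,-68,12))]
def f(p):
    r=R.from_euler('z',p[2]);return np.ravel([np.array(proj(TOP,r.apply(np.array(P)/1e3)+[p[0],p[1],0]))-uv for uv,P in L])
s=least_squares(f,[.56,-.4,-.5]);p=s.x;print(p,np.degrees(p[2]),s.fun.round(1))
r=R.from_euler('z',p[2])
for n,P in dict(tab=(-72,26,62),tabout=(-182,26,62),capout=(-68,26,88),roller=(19,-37,71)).items():
    w=r.apply(np.array(P)/1e3)+[p[0],p[1],0];print(n,w.round(4),np.hypot(w[0],w[1]).round(3),np.array(proj(TOP,w)).round(1),np.array(proj(SIDE,w)).round(1))
o=ctrl.get_obs();print(R.from_quat(o["eef_rot"]).as_matrix().round(3), np.array(ctrl.camera("wrist")["hand_eye"]).round(3))
E
```

```text
[ 0.53639854 -0.38461953 -0.46784734] -26.80567778900103 [-1.6  0.2  2.2  2.3 -2.2 -2.7  3.1 -0.8 -0.5  0.2 -1.   0.1 -0.4  0.5]
tab [ 0.4839 -0.3289  0.062 ] 0.585 [365.5 249.3] [338.9 248.3]
tabout [ 0.3857 -0.2793  0.062 ] 0.476 [339.8 298.8] [388.2 274.9]
capout [ 0.4874 -0.3307  0.088 ] 0.589 [367.4 245.4] [337.5 235.1]
roller [ 0.5367 -0.4262  0.071 ] 0.685 [415.1 223.1] [326.1 211.9]
[[-0.001  0.384  0.923]
 [-0.002  0.923 -0.384]
 [-1.    -0.002 -0.   ]] [[-0.001  0.265 -0.964 -0.179]
 [ 1.    -0.    -0.002  0.001]
 [-0.001 -0.964 -0.265 -0.078]
 [ 0.     0.     0.     1.   ]]
```

```bash
python3 -m creep '[[0,-0.1,0.078,0.5,0,0,0.094],[0,-0.2,0.155,1,0,0,0.094],[0,-0.3,0.233,2,0,0,0.094],[0,-0.4,0.31,3,0,0,0.094],[0,-0.5,0.388,4,0,0,0.094],[0,-0.6,0.466,4.2,0,0,0.094],[0,-0.663,0.515,4.2,0,0,0.094],[0,-0.663,0.515,4.2,0,0,0.094],[0,-0.663,0.515,4.2,0,0,0.094],[0,-0.663,0.515,4.2,0,0,0.094],[0,-0.663,0.515,4.2,0,0,0.094],[0,-0.663,0.515,4.2,0,0,0.094],[0,-0.663,0.515,4.2,0,0,0.094],[0,-0.663,0.515,4.2,0,0,0.094],[0,-0.663,0.515,4.2,0,0,0.094],[0,-0.663,0.515,4.2,0,0,0.094],[0,-0.663,0.515,4.2,0,0,0.094],[0,-0.663,0.515,4.2,0,0,0.094],[0,-0.663,0.515,4.2,0,0,0.094],[0,-0.663,0.515,4.2,0,0,0.094]]'
python3 - <<'E'
from h import *
o=ctrl.get_obs();print(o["clock"],o["ee_pos"],o["q"].round(2),R.from_quat(o["eef_rot"]).as_matrix().round(3))
C,im=wristcam();cv2.imwrite("pics/w1.png",im);print(C,[np.round(onz(C,u,v,0),3) for u,v in[(0,0),(639,479)]])
r=R.from_euler('z',-.46785)
for n,P in dict(tabL=(-77,43,62),tabR=(-77,9,62),head=(0,65,165),headR=(0,-65,165),baseR=(-65,-68,12)).items(): print(n,np.round(proj(C,r.apply(np.array(P)/1e3)+[.5364,-.3846,0]),0))
cv2.imwrite("pics/side1.png",ctrl.camera("side")["img"])
E
```

```text
clock: 2.15
ee_pos: [0.432, -0.3008, 0.2054]
eef_rot: [0.164, 0.688, -0.163, 0.688]
ft_force: [1.9, 0.6, -0.5]
finger_gap: 0.998
2.15 [ 0.43202647 -0.30080206  0.2054329 ] [-0.72  0.04  1.43  0.    1.68 -1.82] [[-0.     0.45   0.893]
 [ 0.001  0.893 -0.45 ]
 [-1.     0.001 -0.001]]
{'f': 351.63680436025743, 'c': (314.1550131413145, 235.9919486652621), 'p': array([ 0.36324455, -0.26487787,  0.38490155]), 'R': array([[ 0.44879108, -0.86164499, -0.23696934],
       [ 0.89363427,  0.43334261,  0.11675606],
       [ 0.00208664, -0.264163  ,  0.96447579]])} [array([ 0.113, -0.475,  0.   ]), array([ 0.979, -0.063,  0.   ])]
tabL [328. 278.]
tabR [293. 278.]
head [361. 424.]
headR [189. 424.]
baseR [228. 271.]
```

View pics/w1.png

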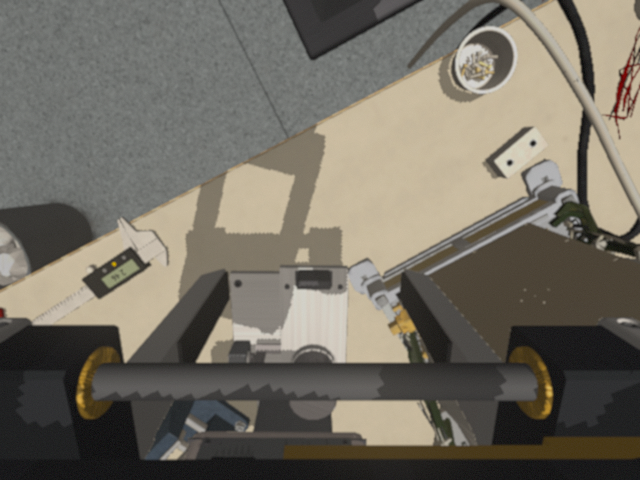

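View pics/side1.png

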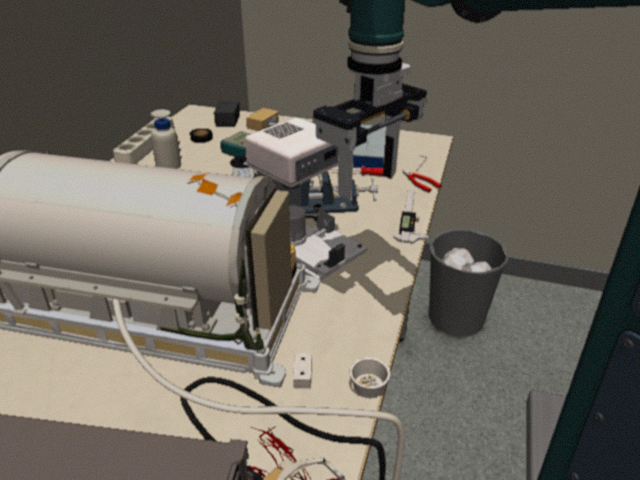

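The wrist view shows the tab at cols 297-331, rows 268-290. The gripper is wide along the jaws, so I'll take the tab across its width, tilted. Next I'll measure the tab's lateral offset and the chamber's corner.

```bash
python3 - <<'E'
from h import *
im=cv2.imread("pics/w1.png");o=ctrl.get_obs()
T=np.eye(4);T[:3,:3]=R.from_quat(o["eef_rot"]).as_matrix();T[:3,3]=o["ee_pos"]
C=dict(f=351.637,c=(314.155,235.992),p=np.array([.36324455,-.26487787,.38490155]),R=np.array([[0.44879108,-0.86164499,-0.23696934],[0.89363427,0.43334261,0.11675606],[0.00208664,-0.264163,0.96447579]]))
g=im[255:300,285:345].max(2);m=(g<75).astype(np.uint8)
n,l,s,c=cv2.connectedComponentsWithStats(m)
for i in range(1,n):
    if s[i][4]>20: print(s[i]+[285,255,0,0,0])
r=R.from_euler('z',-.46785).inv();O=np.array([.5364,-.3846,0])
def rd(P): return (r.apply(P-O)*1e3).round(1)
for u,v,z in[(296.5,290.5,.062),(331.5,290.5,.062),(297,268,.028),(331,268,.028),(280,264,.028),(348,265,.028),(230,270,.012)]: print((u,v,z),rd(onz(C,u,v,z)))
for z in(.05,.1,.15,.2): print(z,onz(TOP,313,192,z).round(3),onz(SIDE,288.5,192,z).round(3),onz(TOP,316,225,z).round(3))
E
```

```text
[296 270  35  19 494]
(296.5, 290.5, 0.062) [-63.9  12.2  62. ]
(331.5, 290.5, 0.062) [-63.9  47.   62. ]
(297, 268, 0.028) [-74.9  11.3  28. ]
(331, 268, 0.028) [-75.  48.  28.]
(280, 264, 0.028) [-79.5  -6.9  28. ]
(348, 265, 0.028) [-78.5  66.3  28. ]
(230, 270, 0.012) [-66.4 -65.1  12. ]
0.05 [ 0.603 -0.222  0.05 ] [ 0.646 -0.513  0.05 ] [ 0.534 -0.23   0.05 ]
0.1 [ 0.589 -0.224  0.1  ] [ 0.613 -0.429  0.1  ] [ 0.524 -0.231  0.1  ]
0.15 [ 0.575 -0.226  0.15 ] [ 0.581 -0.345  0.15 ] [ 0.513 -0.233  0.15 ]
0.2 [ 0.56  -0.228  0.2  ] [ 0.549 -0.261  0.2  ] [ 0.502 -0.234  0.2  ]
```

```bash
python3 -m creep '[[0.03,0.001,0.01,0,-7,0,0.056],[0.06,0.001,0.02,0,-14,0,0.056],[0.09,0.001,0.035,0,-20,0,0.056],[0.12,0.001,0.047,0,-20,0,0.056],[0.145,0.001,0.056,0,-20,0,0.056],[0.155,0.001,0.06,0,-20,0,0.056],[0.163,0.001,0.063,0,-20,0,0.056],[0.17,0.001,0.0655,0,-20,0,0.056],[0.17,0.001,0.0655,0,-20,0,0.056],[0.17,0.001,0.0655,0,-20,0,0.056]]'
python3 - <<'E'
from h import *
im=ctrl.camera("side")["img"][140:340,220:460]
C,w=wristcam()
cv2.imwrite("pics/s2.png",np.hstack([cv2.resize(im,(480,400)),cv2.resize(w[180:480,200:440],(320,400))]))
E
```

```text
clock: 3.25
ee_pos: [0.4917, -0.331, 0.0366]
eef_rot: [0.132, 0.557, -0.19, 0.797]
ft_force: [-0.1, -1.0, 0.2]
finger_gap: 0.597
```

View pics/s2.png

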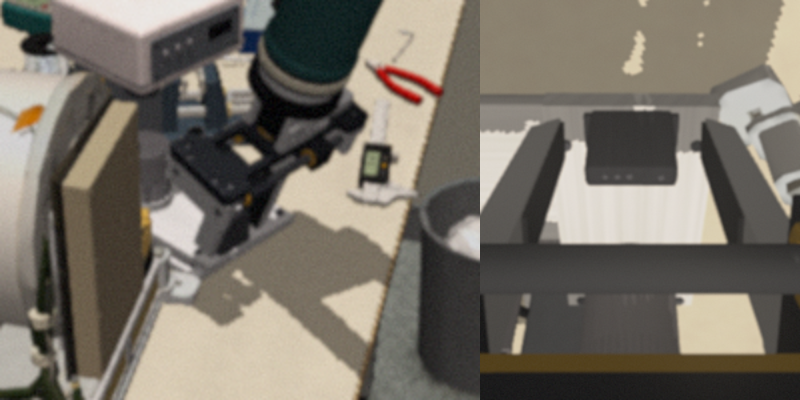

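```bash
python3 -m creep '[[0,0,0,0,0,0,0.02],[0,0,0,0,0,0,0.02],[0,0,0,0,0,0,0.02],[0,0,0,0,0,0,0.02],[0,0,0,0,0,0,0.02],[-0.0034,0,-0.0094,0,0,0,0.02],[-0.0085,0,-0.0235,0,0,0,0.02],[-0.0137,0,-0.0376,0,0,0,0.02],[-0.0188,0,-0.0517,0,0,0,0.02],[-0.0239,0,-0.0658,0,0,0,0.02],[-0.0291,0,-0.0799,0,0,0,0.02],[-0.0325,0,-0.0893,0,0,0,0.02],[-0.0352,0,-0.0968,0,0,0,0.02],[-0.0366,0,-0.1006,0,0,0,0.02],[-0.0369,0,-0.1015,0,0,0,0.02],[-0.0369,0,-0.1015,0,0,0,0.02]]'
```

```text
clock: 4.95
ee_pos: [0.395, -0.2821, 0.0357]
eef_rot: [0.133, 0.558, -0.19, 0.797]
ft_force: [1.8, -2.9, -2.4]
finger_gap: 0.355
```

```bash
python3 -m creep '[[-0.0005,0,-0.0014,0,0,0,0.02],[-0.001,0,-0.0028,0,0,0,0.02],[-0.0014,0,-0.0038,0,0,0,0.02],[-0.0014,0,-0.0038,0,0,0,0.02]]'; python3 -c "
from bench import ctrl;print(ctrl.get_obs()['ft_force'])"
```

```text
clock: 5.35
ee_pos: [0.3929, -0.2811, 0.0357]
eef_rot: [0.133, 0.556, -0.19, 0.798]
ft_force: [11.3, -6.6, -10.1]
finger_gap: 0.359
[ 11.30960756  -6.56884565 -10.09399011]
```

```bash
python3 -m creep '[[0,0,0,0,0,0,0.06],[0,0,0,0,0,0,0.06],[0,0,0,0,0,0,0.06],[-0.03,0,0,0,0,0,0.06],[-0.07,0,0.01,0,5,0,0.08],[-0.11,0,0.04,0,12,0,0.08],[-0.15,0,0.086,0,20,0,0.08],[-0.15,0,0.086,0,20,0,0.08],[-0.15,0,0.086,0,20,0,0.08]]'
python3 - <<'E'
from h import *
C,w=wristcam();cv2.imwrite("pics/w3.png",w);np.savez("w3.npz",**{k:np.array(v) for k,v in C.items()})
r=R.from_euler('z',-.46785).inv();O=np.array([.5378,-.382,0]);o=ctrl.get_obs();print(r.apply(o["ee_pos"]-O).round(4),R.from_quat(o["eef_rot"]).as_matrix().round(3))
for n,P in dict(captop=(-68,26,88),capl=(-68,50.5,88),tab=(-182,26,62),roller=(19,-37,71)).items(): print(n,np.round(proj(C,r.inv().apply(np.array(P)/1e3)+O),0))
E
```

```text
clock: 6.25
ee_pos: [0.42, -0.2948, 0.2074]
eef_rot: [0.163, 0.687, -0.164, 0.689]
ft_force: [0.3, 0.6, -0.6]
finger_gap: 0.85
[-0.1468  0.0249  0.2056] [[-0.     0.45   0.893]
 [ 0.001  0.893 -0.45 ]
 [-1.     0.    -0.001]]
captop [314. 310.]
capl [340. 310.]
tab [314. 184.]
roller [253. 378.]
```

View pics/w3.png

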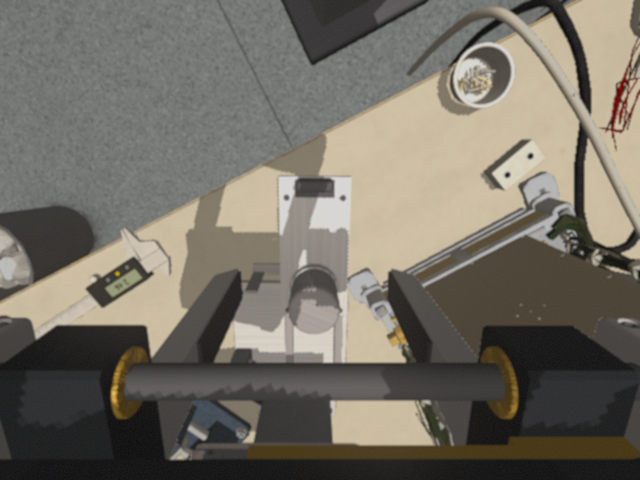

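```bash
python3 -m creep '[[0.01,0.002,0.04,0,0,0,0.07],[0.03,0.002,0.079,0,0,0,0.07],[0.06,0.002,0.079,0,0,0,0.07],[0.09,0.002,0.079,0,0,0,0.07],[0.115,0.002,0.079,0,0,0,0.07],[0.135,0.002,0.079,0,0,0,0.07],[0.148,0.002,0.079,0,0,0,0.07],[0.154,0.002,0.079,0,0,0,0.07],[0.154,0.002,0.079,0,0,0,0.07]]'
python3 - <<'E'
from h import *
im=ctrl.camera("side")["img"][140:340,220:460]
C,w=wristcam()
cv2.imwrite("pics/s4.png",np.hstack([cv2.resize(im,(480,400)),cv2.resize(w[180:480,200:440],(320,400))]))
E
```

```text
clock: 7.2
ee_pos: [0.4877, -0.3264, 0.051]
eef_rot: [0.164, 0.688, -0.163, 0.687]
ft_force: [0.2, -0.4, 1.1]
finger_gap: 0.744
```

View pics/s4.png

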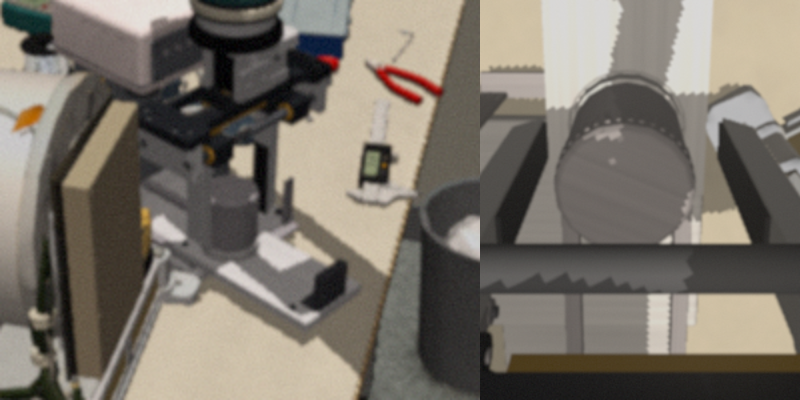

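```bash
python3 -m creep '[[0,-0.001,0,0,0,0,0.07],[0,-0.001,0,0,0,0,0.04],[0,-0.001,0,0,0,0,0.04],[0,-0.001,0,0,0,0,0.04],[0,-0.001,0,0,0,0,0.04],[0,-0.001,0,0,0,0,0.04],[-0.005,-0.001,0,0,0,0,0.04],[-0.012,-0.001,0,0,0,0,0.04],[-0.022,-0.001,0,0,0,0,0.04],[-0.034,-0.001,0,0,0,0,0.04],[-0.048,-0.001,0,0,0,0,0.04],[-0.065,-0.001,0,0,0,0,0.04],[-0.085,-0.001,0,0,0,0,0.04],[-0.1,-0.001,0,0,0,0,0.04],[-0.1,-0.001,0,0,0,0,0.04]]'
python3 - <<'E'
from h import *
im=ctrl.camera("side")["img"][140:340,220:460]
t=ctrl.camera("top")["img"][170:350,230:440]
r=R.from_euler('z',-.46785).inv();O=np.array([.5378,-.382,0]);o=ctrl.get_obs();print(r.apply(o["ee_pos"]-O).round(4))
cv2.imwrite("pics/s5.png",np.hstack([cv2.resize(im,(420,400)),cv2.resize(t,(375,400))]))
E
```

```text
clock: 8.8
ee_pos: [0.49, -0.3292, 0.1559]
eef_rot: [0.163, 0.686, -0.165, 0.69]
ft_force: [0.4, -0.7, -0.5]
finger_gap: 0.525
[-0.0682  0.0259  0.1522]
```

View pics/s5.png

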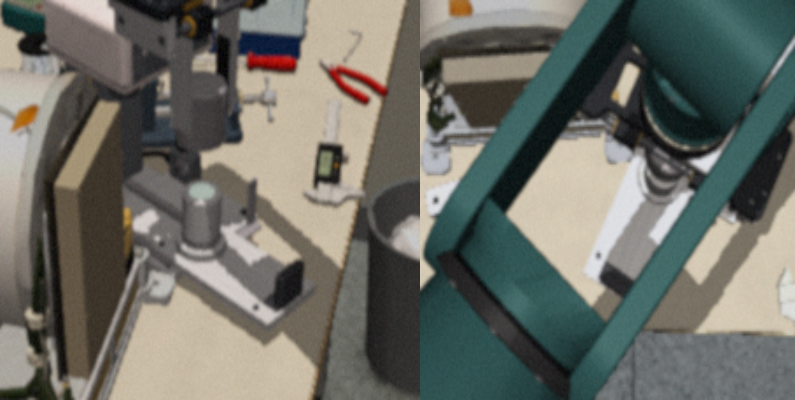

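```bash
python3 -m creep '[[0,0,-0.02,0,0,0,0.04],[0,0,-0.05,0,0,0,0.04],[0,0,-0.08,0,0,0,0.04],[0,0.02,-0.11,0,0,0,0.04],[0,0.05,-0.115,0,0,0,0.04],[0.01,0.08,-0.115,0,0,0,0.04],[0.03,0.097,-0.115,0,0,0,0.04],[0.055,0.097,-0.115,0,0,0,0.04],[0.08,0.097,-0.115,0,0,0,0.04],[0.1,0.097,-0.115,0,0,0,0.04],[0.115,0.097,-0.115,0,0,0,0.04],[0.122,0.097,-0.115,0,0,0,0.04],[0.127,0.097,-0.115,0,0,0,0.04],[0.13,0.097,-0.115,0,0,0,0.04],[0.13,0.097,-0.115,0,0,0,0.04]]'
```

```text
clock: 10.4
ee_pos: [0.4296, -0.1898, 0.0219]
eef_rot: [0.164, 0.688, -0.164, 0.688]
ft_force: [-1.0, -0.5, -0.5]
finger_gap: 0.519
```

```bash
python3 -m creep '[[0.002,0,0,0,0,0,0.04],[0.004,0,0,0,0,0,0.04],[0.005,0,0,0,0,0,0.04],[0.005,0,0,0,0,0,0.04]]';python3 -m creep '[[0.001,0,0,0,0,0,0.04],[0.001,0,0,0,0,0,0.04]]'
```

```text
clock: 10.8
ee_pos: [0.4294, -0.1896, 0.0168]
eef_rot: [0.164, 0.688, -0.164, 0.688]
ft_force: [-0.1, -0.0, -1.4]
finger_gap: 0.524
clock: 11.0
ee_pos: [0.4297, -0.1898, 0.0162]
eef_rot: [0.164, 0.688, -0.164, 0.688]
ft_force: [-0.9, -0.1, 0.9]
finger_gap: 0.524
```

```bash
python3 -m creep '[[0.001,0,0,0,0,0,0.04],[0.001,0,0,0,0,0,0.04]]';python3 -m creep '[[0,0,0,0,0,0,0.054],[0,0,0,0,0,0,0.06],[0,0,0,0,0,0,0.066],[0,0,0,0,0,0,0.07],[-0.02,0,0,0,0,0,0.07],[-0.06,0,0,0,0,0,0.07],[-0.11,0,0,0,0,0,0.07],[-0.15,0,0,0,0,0,0.0],[-0.19,0,0,0,0,0,0.0],[-0.19,0,0,0,0,0,0.0]]'
python3 - <<'E'
from h import *
r=R.from_euler('z',-.46785).inv();O=np.array([.5378,-.382,0]);o=ctrl.get_obs();print(r.apply(o["ee_pos"]-O).round(4),o["q"])
E
```

```text
clock: 11.2
ee_pos: [0.4297, -0.1898, 0.0162]
eef_rot: [0.164, 0.688, -0.164, 0.688]
ft_force: [-2.6, 2.7, 6.4]
finger_gap: 0.517
clock: 12.2
ee_pos: [0.4323, -0.1913, 0.2118]
eef_rot: [0.162, 0.684, -0.165, 0.692]
ft_force: [0.1, -0.3, 1.0]
finger_gap: 0.526
[-0.1801  0.1226  0.2118] [-5.36778712e-01 -9.74560814e-02  1.54224089e+00  1.03280976e-04
  1.68381269e+00 -1.64047434e+00]
```

```bash
python3 -m creep '[[0,0,0,0,0,0,0],[0,0,0,0,0,0,0],[0,0,0,0,0,0,0],[0,0,0,0,0,0,0]]'
python3 - <<'E'
from h import *
t=ctrl.camera("side")["img"];C,w=wristcam()
cv2.imwrite("pics/s6.png",np.hstack([cv2.resize(t[100:420,200:460],(390,480)),cv2.resize(w[150:480,150:430],(407,480))]))
E
```

```text
clock: 12.6
ee_pos: [0.4288, -0.1893, 0.203]
eef_rot: [0.164, 0.689, -0.163, 0.687]
ft_force: [-0.5, 0.6, 0.4]
finger_gap: 0.185
```

View pics/s6.png

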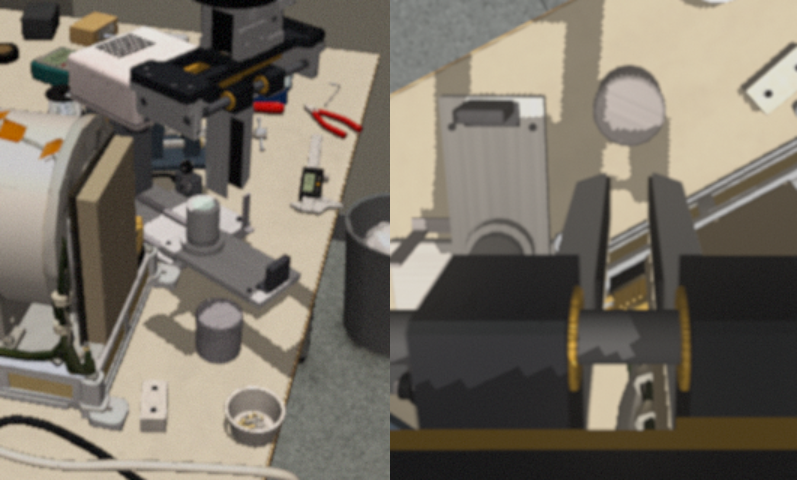

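```bash
python3 -m creep '[[0,-0.04,0,0,0,0,0],[0,-0.09,0.02,0,-7.5,0,0],[0,-0.13,0.05,0,-15,0,0],[0,-0.16,0.08,0,-22.5,0,0],[0,-0.16,0.11,0,-30,0,0],[0.02,-0.16,0.13,0,-37.5,0,0],[0.05,-0.16,0.144,0,-45,0,0],[0.085,-0.16,0.144,0,-45,0,0],[0.115,-0.16,0.144,0,-45,0,0],[0.13,-0.16,0.144,0,-45,0,0],[0.137,-0.16,0.144,0,-45,0,0],[0.137,-0.16,0.144,0,-45,0,0],[0.137,-0.16,0.144,0,-45,0,0]]'
python3 - <<'E'
from h import *
r=R.from_euler('z',-.46785).inv();O=np.array([.5378,-.382,0]);o=ctrl.get_obs();print(r.apply(o["ee_pos"]-O).round(4),(r*R.from_quat(o["eef_rot"])).as_matrix().round(3),o["ft_force"])
C,w=wristcam();np.savez("w7.npz",**{k:np.array(v) for k,v in C.items()});cv2.imwrite("pics/w7.png",w)
for n,P in dict(roller=(19,-37,71),tcp=tuple(r.apply(o["ee_pos"]-O)*1e3)).items(): print(n,np.round(proj(C,r.inv().apply(np.array(P)/1e3)+O),0))
E
```

```text
clock: 14.0
ee_pos: [0.4865, -0.398, 0.0691]
eef_rot: [0.088, 0.372, -0.214, 0.899]
ft_force: [-0.2, 0.0, 0.3]
finger_gap: 0.003
[-0.0386 -0.0374  0.0691] [[ 0.708 -0.001  0.706]
 [-0.     1.     0.001]
 [-0.706 -0.001  0.708]] [-0.16660178  0.00245557  0.30775847]
roller [312. 318.]
tcp [311. 285.]
```

View pics/w7.png

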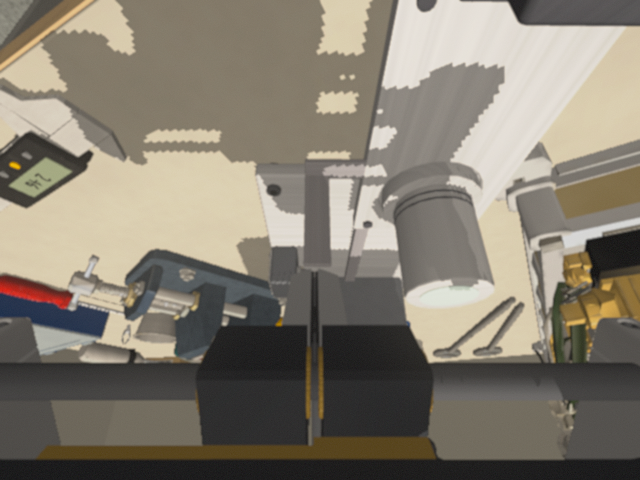

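The view shows clear space around the tool: the holder is at (440,240), well off to the side, and the fingertip lines up with the predicted roller column (311 against 312). Now I'll push.

```bash
python3 -m creep '[[0.007,0,0.007,0,0,0,0],[0.014,0,0.014,0,0,0,0],[0.021,0,0.021,0,0,0,0],[0.027,0,0.027,0,0,0,0],[0.027,0,0.027,0,0,0,0],[0.027,0,0.027,0,0,0,0]]'
python3 -m creep '[[0.003,0,0.003,0,0,0,0],[0.005,0,0.005,0,0,0,0],[0.005,0,0.005,0,0,0,0],[0.005,0,0.005,0,0,0,0]]'
python3 -m creep '[[0.003,0,0.003,0,0,0,0],[0.005,0,0.005,0,0,0,0],[0.005,0,0.005,0,0,0,0],[0.005,0,0.005,0,0,0,0]]'
python3 - <<'E'
from h import *
import time
r=R.from_euler('z',-.46785).inv();O=np.array([.5378,-.382,0]);o=ctrl.get_obs();print(r.apply(o["ee_pos"]-O).round(4),r.apply(o["ft_force"]))
E
```

```text
clock: 14.65
ee_pos: [0.5204, -0.4144, 0.0675]
eef_rot: [0.089, 0.373, -0.213, 0.899]
ft_force: [-0.3, -0.2, 0.4]
finger_gap: 0.006
clock: 15.05
ee_pos: [0.5264, -0.4177, 0.0678]
eef_rot: [0.089, 0.372, -0.214, 0.899]
ft_force: [0.9, 1.2, 0.1]
finger_gap: 0.002
clock: 15.45
ee_pos: [0.5332, -0.4212, 0.0688]
eef_rot: [0.088, 0.372, -0.214, 0.899]
ft_force: [-1.5, 1.1, 3.9]
finger_gap: 0.004
[ 0.0136 -0.0371  0.0688] [-1.86933011  0.30736554  3.93053265]
```

```bash
cat > rd.py <<'E'
from h import *
r=R.from_euler('z',-.46785).inv();O=np.array([.5378,-.382,0])
F=[]
o=ctrl.get_obs();print(r.apply(o["ee_pos"]-O).round(4),r.apply(o["ft_force"]).round(2))
E
python3 -m creep '[[0.002,0,0.002,0,0,0,0],[0.003,0,0.003,0,0,0,0],[0.003,0,0.003,0,0,0,0],[0.003,0,0.003,0,0,0,0]]'|head -1;python3 rd.py
python3 -m creep '[[0.001,0,0.001,0,0,0,0],[0.002,0,0.002,0,0,0,0],[0.002,0,0.002,0,0,0,0]]'|head -1;python3 rd.py
python3 -m creep '[[0,0,0,0,0,0,0]]'|head -1;python3 rd.py
```

```text
clock: 15.85
[ 0.018  -0.0372  0.0692] [-2.86  1.55  5.09]
clock: 16.15
[ 0.0212 -0.0372  0.0697] [-1.58  2.13  6.39]
clock: 16.25
[ 0.0212 -0.0372  0.0697] [-1.96  1.51  5.87]
```

```bash
python3 - <<'E'
from h import *
r=R.from_euler('z',-.46785);O=np.array([.5378,-.382,0])
o=ctrl.get_obs();print("tau",o["ft_torque"].round(3))
im=ctrl.camera("side")["img"]
for x,z in[(19,71),(33,71),(36,71),(42,71),(30,34),(30,71+9)]: print((x,z),np.round(proj(SIDE,r.apply(np.array([x,-37,z])/1e3)+O),1))
print("tcp",proj(SIDE,o["ee_pos"]))
a=cv2.resize(im[185:260,285:385],(800,600),interpolation=2)
cv2.imwrite("pics/s8.png",a)
E
```

```text
tau [ 0.132 -0.298  0.316]
(19, 71) [325.  212.5]
(33, 71) [319.8 209.8]
(36, 71) [318.6 209.3]
(42, 71) [316.4 208.2]
(30, 34) [320.9 226.6]
(30, 80) [320.9 206.3]
tcp (np.float64(324.2632526232595), np.float64(212.60552779699503))
```

View pics/s8.png

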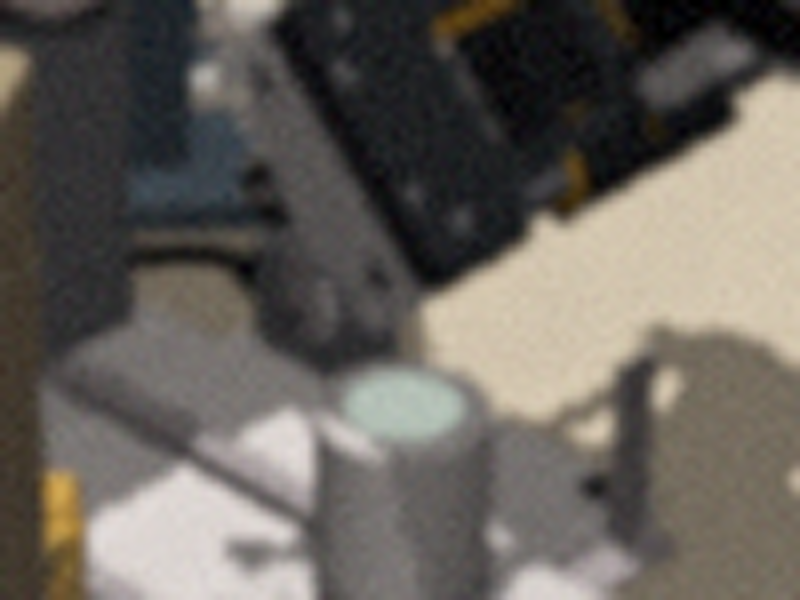

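```bash
cat > avg.py <<'E'
from h import *
r=R.from_euler('z',-.46785).inv();O=np.array([.5378,-.382,0]);L=[]
for i in range(4):
    ctrl.camera("side");o=ctrl.get_obs();L.append(np.r_[r.apply(o["ee_pos"]-O)*1e3,r.apply(o["ft_force"]),r.apply(o["ft_torque"])])
print(o["clock"],np.mean(L,0).round(3))
E
python3 - <<'E'
from h import *
for f,x0,y0,sx,sy,w in(("s5",220,140,1.75,2,420),("s6",200,100,1.5,1.5,390),("s8",285,185,8,8,800)):
    im=cv2.imread(f"pics/{f}.png")[:,:w].astype(int)
    m=((im[...,1]-im[...,2])>15)&(im[...,0]>130)
    v,u=np.nonzero(m)
    n,l,s,c=cv2.connectedComponentsWithStats(m.astype(np.uint8));i=1+s[1:,4].argmax()
    print(f,s[i][4]/sx/sy,c[i][0]/sx+x0,c[i][1]/sy+y0)
r=R.from_euler('z',-.46785);print(proj(SIDE,r.apply([-.068,.026,.085])+[.5378,-.382,0]))
E
python3 avg.py
python3 -m creep '[[-0.002,0,-0.002,0,0,0,0],[-0.004,0,-0.004,0,0,0,0],[-0.004,0,-0.004,0,0,0,0]]'|head -1;python3 avg.py
python3 -m creep '[[-0.003,0,-0.003,0,0,0,0],[-0.005,0,-0.005,0,0,0,0],[-0.005,0,-0.005,0,0,0,0]]'|head -1;python3 avg.py
python3 -m creep '[[-0.003,0,-0.003,0,0,0,0],[-0.009,0,-0.009,0,0,0,0],[-0.009,0,-0.009,0,0,0,0]]'|head -1;python3 avg.py
```

```text
s5 0.5714285714285714 337.1428571428571 235.25
16.5 [ 21.108 -37.177  69.661  -2.185   1.887   6.142   0.263  -0.234   0.271]
clock: 16.8
17.0 [ 14.118 -36.983  67.459  -2.312   0.822   3.876   0.147   0.086   0.173]
clock: 17.3
17.5 [ 7.1140e+00 -3.7177e+01  6.7382e+01 -3.4100e-01 -1.0100e-01 -1.4400e-01
  7.0000e-03  3.6900e-01 -3.0000e-03]
clock: 17.8
18.0 [-5.6290e+00 -3.7123e+01  6.7858e+01 -4.5000e-02 -7.8000e-02 -1.5300e-01
  4.0000e-03  3.4100e-01  2.2000e-02]Traceback (most recent call last):
  File "<stdin>", line 6, in <module>
ValueError: attempt to get argmax of an empty sequence
```

```bash
python3 -m creep '[[0.003,0,-0.003,0,0,0,0],[0.008,0,0.002,0,0,0,0],[0.011,0,0.005,0,0,0,0],[0.014,0,0.008,0,0,0,0],[0.017,0,0.011,0,0,0,0],[0.017,0,0.011,0,0,0,0]]'|head -1;python3 avg.py
python3 -m creep '[[0.002,0,0.002,0,0,0,0],[0.0045,0,0.0045,0,0,0,0],[0.0045,0,0.0045,0,0,0,0]]'|head -1;python3 avg.py
python3 -m creep '[[0.002,0,0.002,0,0,0,0],[0.0035,0,0.0035,0,0,0,0],[0.0035,0,0.0035,0,0,0,0]]'|head -1;python3 avg.py
```

```text
clock: 18.6
18.8 [ 1.4396e+01 -3.6875e+01  6.3351e+01 -1.5840e+00  9.9000e-02  9.7100e-01
  5.5000e-02  4.3900e-01  3.3000e-02]
clock: 19.1
19.3 [ 2.0904e+01 -3.7016e+01  6.3600e+01 -1.9110e+00  6.6500e-01  1.2940e+00
  6.8000e-02  4.3500e-01  5.3000e-02]
clock: 19.6
19.8 [ 25.839 -37.014  63.583  -2.329   0.271   1.257   0.105   0.399   0.111]
```

```bash
python3 -m creep '[[-0.012,0,-0.012,0,0,0,0],[-0.03,0,-0.03,0,0,0,0],[-0.047,0,-0.047,0,0,0,0],[-0.075,0,-0.025,0,0,0,0],[-0.11,0,-0.01,0,8,0,0],[-0.145,0,0,0,16,0,0],[-0.18,0,0.007,0,24,0,0],[-0.213,0,0.007,0,32,0,0],[-0.213,0,0.007,0,40,0,0],[-0.213,0,0.007,0,45,0,0],[-0.213,0,0.007,0,45,0,0]]'; python3 avg.py
```

```text
clock: 20.9
ee_pos: [0.416, -0.3621, 0.2179]
eef_rot: [0.163, 0.688, -0.163, 0.688]
ft_force: [0.1, 0.1, 0.0]
finger_gap: 0.004
21.1 [-1.19867e+02 -3.70650e+01  2.18284e+02 -3.38000e-01 -1.13000e-01
 -1.21000e-01 -3.50000e-02  2.80000e-02  2.20000e-02]
```

```bash
python3 -m creep '[[0,0.02,-0.045,0,0,0,0],[0,0.063,-0.092,0,0,0,0],[0.04,0.063,-0.092,0,0,0,0],[0.08,0.063,-0.092,0,0,0,0],[0.12,0.063,-0.092,0,0,0,0],[0.155,0.063,-0.092,0,0,0,0],[0.172,0.063,-0.092,0,0,0,0],[0.177,0.063,-0.092,0,0,0,0],[0.177,0.063,-0.092,0,0,0,0]]'|head -1; python3 avg.py
python3 -m creep '[[0,0,0.008,0,0,0,0],[0,0,0.018,0,0,0,0],[0,0,0.028,0,0,0,0],[0,0,0.04,0,0,0,0],[0,0,0.052,0,0,0,0],[0,0,0.064,0,0,0,0],[0,0,0.076,0,0,0,0],[0,0,0.088,0,0,0,0],[0,0,0.1,0,0,0,0],[0,0,0.11,0,0,0,0],[0,0,0.116,0,0,0,0],[0,0,0.12,0,0,0,0],[0,0,0.122,0,0,0,0],[0,0,0.122,0,0,0,0]]'|head -1; python3 avg.py
```

```text
clock: 22.0
22.2 [-2.11122e+02  2.54010e+01  4.36770e+01  5.20000e-01  2.27000e-01
  1.69000e-01  1.70000e-02 -1.60000e-02 -6.00000e-03]
clock: 23.6
23.8 [-9.0457e+01  2.5340e+01  4.2051e+01 -5.0760e+00 -1.5480e+00  4.0580e+00
 -3.2300e-01  8.6900e-01 -4.5000e-02]
```

```bash
python3 -m creep '[[0,0,0.002,0,0,0,0],[0,0,0.004,0,0,0,0],[0,0,0.004,0,0,0,0]]'|head -1; python3 avg.py
python3 -m creep '[[0,0,0.001,0,0,0,0],[0,0,0.0015,0,0,0,0],[0,0,0.0015,0,0,0,0]]'|head -1; python3 avg.py
```

```text
clock: 24.1
24.3 [-8.6821e+01  2.5338e+01  4.2044e+01 -5.3680e+00 -1.7150e+00  3.9420e+00
 -2.8200e-01  1.0270e+00 -4.9000e-02]
clock: 24.6
24.8 [-8.5614e+01  2.5322e+01  4.2038e+01 -6.4580e+00 -1.6640e+00  4.5400e+00
 -2.7400e-01  1.1610e+00 -5.2000e-02]
```

```bash
python3 -m creep '[[0,0,0.001,0,0,0,0],[0,0,0.0015,0,0,0,0],[0,0,0.0015,0,0,0,0]]'|head -1; python3 avg.py
```

```text
clock: 25.1
25.3 [-8.4124e+01  2.5319e+01  4.2051e+01 -6.5490e+00 -1.2350e+00  5.1980e+00
 -3.1100e-01  1.1630e+00 -5.9000e-02]
```

```bash
for i in 1 2 3; do python3 -m creep '[[0,0,0.001,0,0,0,0],[0,0,0.001,0,0,0,0]]'|head -1; python3 avg.py; done
```

```text
clock: 25.5
25.7 [-8.3483e+01  2.5330e+01  4.2041e+01 -7.5050e+00 -1.1680e+00  5.5390e+00
 -2.9900e-01  1.3320e+00 -5.4000e-02]
clock: 25.9
26.1 [-8.3493e+01  2.5324e+01  4.2053e+01 -1.0095e+01 -1.6470e+00  7.4230e+00
 -3.2500e-01  1.7580e+00 -8.0000e-02]
clock: 26.3
26.5 [-8.3491e+01  2.5331e+01  4.2054e+01 -1.2410e+01 -1.4690e+00  8.6490e+00
 -3.1700e-01  2.2190e+00 -8.3000e-02]
```

The tray is at its stop: the position holds while the force climbs. I'll back off and check by numbers.

```bash
python3 -m creep '[[0,0,-0.015,0,0,0,0],[0,0,-0.04,0,0,0,0],[-0.04,0,-0.05,0,0,0,0],[-0.09,0,-0.05,0,0,0,0],[-0.13,0,-0.05,0,0,0,0],[-0.16,0,-0.05,0,0,0,0],[-0.16,0,-0.05,0,0,0,0],[-0.16,0,-0.05,0,0,0,0]]'; python3 avg.py
python3 - <<'E'
from h import *
r=R.from_euler('z',-.46785).inv();O=np.array([.5378,-.382,0])
C,w=wristcam()
S=cv2.imread("pics/side0.png").astype(int);s=ctrl.camera("side")["img"].astype(int)
# tab (dark) in side view now vs start; tray/tab in wrist view
for n,im in(("start",S),("now",s)):
    for nm,(y0,y1,x0,x1) in dict(tab=(235,270,325,350),pot=(350,400,345,395),block=(345,390,290,318)).items():
        g=im[y0:y1,x0:x1].astype(np.uint8); m=(g.max(2)<75) if nm=="tab" else (g.min(2)>165)
        v,u=np.nonzero(m);print(n,nm,m.sum(),u.mean()+x0,v.mean()+y0)
def big(m,x0,y0):
    n,l,st,c=cv2.connectedComponentsWithStats(m.astype(np.uint8));i=1+st[1:,4].argmax();return st[i]+[x0,y0,0,0,0]
p=np.array(proj(C,r.inv().apply([-.072,.026,.062])+O));u,v=p.astype(int);print("tab expected",p.round(1))
y0,x0=max(v-25,0),u-35
print("tab wrist",big(w[y0:v+25,x0:x0+70].max(2)<75,x0,y0))
# cap: predicted px and rim/top corners in side view: change mask vs start
P=np.array([.4297,-.1898,0]);print("cap base/top px",np.round(proj(SIDE,P),1),np.round(proj(SIDE,P+[0,0,.052]),1))
d=(np.abs(s-S).max(2)>35);b=cv2.morphologyEx(d[270:360,310:385].astype(np.uint8),cv2.MORPH_OPEN,np.ones((3,3)));print("changed blob",big(b,310,270))
print(np.round(proj(SIDE,r.inv().apply([-.072,.026,.045])+O),1))
E
```

```text
clock: 27.3
ee_pos: [0.4344, -0.3008, 0.2024]
eef_rot: [0.163, 0.687, -0.164, 0.689]
ft_force: [-0.0, -0.0, 0.5]
finger_gap: 0.002
27.5 [-1.30388e+02  2.61330e+01  1.99982e+02 -6.60000e-02  1.47000e-01
 -6.80000e-02 -2.60000e-02  4.00000e-03 -3.00000e-03]
start tab 251 335.52589641434264 255.83266932270917
start pot 129 371.1007751937984 369.95348837209303
start block 339 301.9174041297935 365.5929203539823
now tab 295 335.7830508474576 255.5322033898305
now pot 528 367.37689393939394 367.0776515151515
now block 601 302.3277870216306 364.2928452579035
tab expected [311.9 285.6]
tab wrist [310 273   9  37 259]
cap base/top px [347.3 333.5] [348.2 308.8]
changed blob [326 270  59  38 843]
[337.5 256.8]
```

```bash
python3 - <<'E'
from h import *
s=ctrl.camera("side")["img"];S=cv2.imread("pics/side0.png")
for n,(y0,y1,x0,x1) in dict(pot=(350,402,342,397),block=(345,392,286,320),tab=(238,270,322,352)).items():
    r=cv2.matchTemplate(s[y0-12:y1+12,x0-12:x1+12],S[y0:y1,x0:x1],cv2.TM_CCOEFF_NORMED);_,q,_,l=cv2.minMaxLoc(r);print(n,round(q,3),l[0]-12,l[1]-12)
a=cv2.resize(cv2.imread("pics/s6.png")[:,:390],(260,320),interpolation=cv2.INTER_AREA)
y0,y1,x0,x1=195,245,125,168
r=cv2.matchTemplate(s[100+y0-12:100+y1+12,200+x0-12:200+x1+12],a[y0:y1,x0:x1],cv2.TM_CCOEFF_NORMED);_,q,_,l=cv2.minMaxLoc(r);print("cap",round(q,3),l[0]-12,l[1]-12)
E
```

```text
pot 0.995 0 0
block 0.99 0 0
tab 0.819 0 0
cap 0.646 0 1
```

```bash
python3 -c "
from bench import ctrl;print(ctrl.close_job())"
```

```text
the job is handed in; nothing more can be done
None
```

The job is done in the order you asked and handed in at about 28 s on the robot's clock.

- **Tray out:** I pulled it 110 mm by its tab until it met the stop. I gripped the tab across its width rather than its thickness, so the gripper body cleared the head.
- **Cap:** I lifted it straight off and stood it mouth down on the clear bench at about (0.430, -0.190). The pictures showed it standing there and the holder still in its recess.
- **Lever:** I pushed it twice with the closed fingertips. The first push may have stopped just short of the click. The second went about 20 mm, where the click comes at 14 mm, and I then let it spring back. I judged the click from travel and force only, because the side camera could not see the roller.
- **Tray home:** I pushed it to its stop; its position stayed fixed while the push force rose from 7 to 12 N.

**Last checks:**
- The tab, pot and block all match their starting pixels with zero shift, and the robot is clear with about 0 N on the tool.
- **Weak matches:** the cap's match was only 0.65, within 1 px of where I set it, and the tab's was 0.82. Changed shadows are the likely cause of both.
- **Failed check:** the wrist camera's tab mask did not find the tab cleanly, so I relied on the side view and the stop force.
- **Not seen:** I did not see the holder again after the tray went home, because it is under the head. I also did not see the switch worked the second time.

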